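# Set a straightedge against two pins and an end post

### The arm

A 6-joint arm with a two-finger parallel gripper is mounted at the origin on the work surface. World frame = base frame: x ahead of the robot, y to its left, z up, the work surface at z = 0. Lengths are in m, angles in rad, forces in N, time in s.
With the tool pointing down it reaches from about 0.375 to 0.9 m from the base axis. Payload 3.1 kg.
Tool frame: the origin (TCP) lies on the centre line of the jaws, within the pads' length; the fingertips stand 25 mm ahead of it and the grasp point (between the pads) lies 6 mm ahead of it (manip.tips_ahead is the distance from the TCP to the fingertips, in m); z points along the fingers, y is the direction in which the jaws open and shut (so a half turn about z gives the same grasp; the last joint's range is limited). The gripper opens to 85 mm and grips with 20 to 120 N. Pads are 22 mm wide; open, the fingers measure 114 mm over their backs; the gripper's body (76 mm by 85 mm) begins 54 mm behind the grasp point. The pads swing forward as they close: fully open they stand 13 mm farther back than shut.
Start: joints at [1.014, 0.527, 1.433, -0, 1.181, -0.178], TCP at [0.231, 0.581, 0.256] pointing down, gripper open.
Joint ranges: [-3.08, 3.08], [-0.75, 2.2], [0.22, 2.44], [-1.43, 4.57], [0, 2.65], [-2.85, 2.85]. Speed limits (rad/s): [2.79, 2.79, 3.14, 3.14, 3.14, 3.14].

### API

Orientations are given as a unit quaternion [x, y, z, w].
In Python, from station import manip gives the robot as it stands.
- The arm moves only by the tool play_rows, never from a script. Its argument "steps" is a list that holds one entry, the list of rows, each a list of 6 numbers: the shift along the tool's x, y, z in m, then the turn, a rotation vector about the tool's x, y, z in degrees. In form: [[[x, y, z, rx, ry, rz], ...]]. A call has 1 to 10 rows; each row shifts and turns the commanded pose from where the row before left it, along the tool's axes as they then stand; what a row does not reach is not made up. A row lasts 1/8 s, in which the tool goes at most 62.5 mm and 10.7 degrees, less where a joint would pass 70% of its speed; a pose out of reach is approached as far as the arm can. A call is refused whole if a number of a shift passes 0.0625 or a number of a turn 10.7, either way. A call with a gripper value outside its range is refused whole. "fingers" is the opening, from 0 (shut) to 1 (fully open), set as the call begins (left out, the last holds). The fingers move at their own pace and stop on an object; "squeeze" is the grip in N (left out, the last holds). Time passes only in rows, so rows that do not move let the fingers close. It gives the time, the measured TCP pose, the force and the opening at its end, in the units of the state.
- manip.sense(): the state, without advancing time (a new reading comes with each control period).
- manip.snapshot(name): name is "scene" or "top" or "wrist"; returns a dict with "img" (384x512x3 uint8, red, green, blue), "K" (3x3 intrinsics, pixels), "k1" (the pictures are not rectified: a ray, as slopes to the right and down, at radius r is drawn at 1 + k1 r^2 times it, then the intrinsics apply), "world_from_camera" (4x4, takes a point from camera to world coordinates). Camera axes: x right, y down, z forward; pixel columns grow to the right and rows downward; lengths in m; the calibration is good to about 2 mm. A picture is of the moment at which its call begins. There is no depth.
- manip.sign_off(): hands the job in, once; it reports no verdict.
Trained networks look in a picture, given as the dict that the camera call returned (one of the last four; its "shot" number tells which), for a name from the list of things; names that differ only in an ending like _2 or _b are one class to them, and where a whole thing is asked for, a point or a joint stands for the part that bears it (a point fixed in the world has none). Each returns a list of dicts, best first, with "score" (0 to 1); they miss things now and then, are a little off and sometimes report something else, mostly with a low value. They report only what shows in the picture. A call takes as long as a camera call. They do not tell look-alikes from the thing itself.
- manip.regions_of(label, picture): "pixels" (384x512 bool, what is visible of it) and "rect" ([left, top, right, bottom] in pixels, round what is visible of it).
- manip.pinpoint(label, picture): "point" ([column, row] in pixels: a listed point, or the origin of a listed thing).
The state is a dict: "t": time; "q": joint angles; "qd": joint speeds; "tau": joint torques, N m; "tcp_pos": TCP position; "tool_rot": TCP orientation; "force": force on the tool from outside, world axes, zero at the start; "ft_torque": the same for the moment, N m; "finger_gap": opening from 0.0 (shut) to 1.0 (fully open).
Only numpy, scipy, OpenCV 4.12 (cv2) and the standard library are available. Lean on these libraries where they do the work, as an engineer would, in place of code of your own. Each camera call takes 0.05 s, during which the arm holds its last target.

### The job

A straightedge lies on an enclosure's mounting plate, to be set for scribing a rail line. By its knob, slide it gently, flat on the plate, until its far long edge touches both thin pins at once; then, keeping that edge against the pins, slide it lengthwise towards the thicker post until its end touches the post too. Leave it there, touching all three, never push hard against pins or post, and leave the push-button parts where they are.

Things in the scene. Friction and masses are not known exactly. Their poses are not given: they have to be found in the camera images.
- plate: Dark grey painted steel mounting plate lying fixed on the bench, 280 (its x) x 480 (its y) x 4 mm. Origin: centre of its underside, on the bench. Its x axis points from the robot side to the far side, its y axis along its long side to the robot's left. It can be turned on the bench by up to 0.2 rad.
- straightedge: Loose aluminium bar with tick marks, 50 (its x) x 300 (its y) x 8 mm, 0.3 to 0.5 kg, flat on the plate. At its middle an upright round black knob, 28 mm diameter, reaches 34 mm above the bar; in a light grip the bar can pivot on it. Origin: centre of the underside, on the knob's axis. +x points to the far long edge, 25 mm away; the ends are 150 mm off along +y and -y. Friction coefficient about 1 (plate and pins).
- pin_left: Left thin metal pin, 12 mm diameter, upright, fixed rigidly in the plate, standing 12 mm above it on the far side of the straightedge. Origin: centre of its foot, at the plate's upper face. Pins and post are rigid: a millimetre pushed too far is too hard; about 3 N on each is right, over 10 N on one of them too much.
- pin_right: Right thin metal pin, the same as the left one; the two stand about 150 mm apart and mark the line, which may be skew to the plate by up to 0.1 rad. Origin: centre of its foot, at the plate's upper face.
- end_post: Thicker metal post, 20 mm diameter, upright, fixed rigidly in the plate, standing 12 mm above it beyond one end of the straightedge: sometimes the left (+y) end, sometimes the right. With the straightedge against the pins it stands in the path of that end. Origin: centre of its foot, at the plate's upper face.
- button_unit: Bystander: loose push-button unit, 30 x 30 mm and 45 mm high, red cap, standing on the plate beyond the straightedge's other end, opposite the post. Origin: centre of its underside.
- button_spare: Bystander: the same with a green cap, standing at the far left of the plate, beyond the pins. Origin: centre of its underside.
- block_spare: Bystander: loose black contact block, 24 x 45 mm and 24 mm high, on the far right of the plate, beyond the pins. Origin: centre of its underside.
There are look-alikes about, which are no part of the job. What is shaped like the end_post but green or orange is not meant.

How it is judged:
By the outcome, as a careful person would: the job done as asked, in the order asked, and still so for the second after the job is handed in, with the robot touching nothing.
It also fails if it takes over 72 s, if anything falls off the work surface, if the arm or the gripper's body presses on something with over 40 N, if the wrist force passes 120 N, or if a joint passes its speed limit or range.

## Working session

There is one attempt and no reset: what is moved stays moved. The work goes in short steps, Python scripts to look and compute and a tool call to move; the robot and the scene stay as the last step left them, time stands still between calls to the robot, and variables do not carry over. Pictures are saved under pics/ and viewed, and the job is handed in when it is done.

Besides the shell and the picture viewer there is one more tool, called as a command line: name --argument value ..., lists and objects as JSON in quotes. play_rows: Moves the arm, as the interface text tells. Its arguments: {"type":"object","properties":{"steps":{"type":"array"},"fingers":{"type":"number"},"squeeze":{"type":"number"}},"required":["steps"]}

```bash
mkdir -p pics; cat > h.py <<'E'
from station import manip
import numpy as np, cv2
def snap(n,f=None):
    s=manip.snapshot(n)
    if f: cv2.imwrite('pics/'+f,s['img'][:,:,::-1])
    return s
def ray(s,p):
    K=np.array(s['K']);d=np.array([[p]],float)
    k=np.array([s['k1'],0,0,0,0],float)
    u=cv2.undistortPoints(d,K,k)[0,0]
    T=np.array(s['world_from_camera']);return T[:3,3],T[:3,:3]@np.array([u[0],u[1],1])
def at(s,p,z):
    o,d=ray(s,p);return o+d*(z-o[2])/d[2]
def proj(s,P):
    T=np.linalg.inv(np.array(s['world_from_camera']));P=np.atleast_2d(P).astype(float)
    r,_=cv2.Rodrigues(T[:3,:3])
    return cv2.projectPoints(P,r,T[:3,3],np.array(s['K'],float),np.array([s['k1'],0,0,0,0],float))[0][:,0]
E
python3 - <<'E'
from h import *
st=manip.sense()
print({k:np.round(v,3) for k,v in st.items()}, manip.tips_ahead)
for n in ['top','scene']:
    s=snap(n,n+'0.png'); print(n,np.round(s['world_from_camera'],3).tolist())
    for l,z in [('plate',0),('straightedge',.004),('pin_left',.004),('pin_right',.004),('end_post',.004),('button_unit',.004),('button_spare',.004),('block_spare',.004)]:
        for r in manip.pinpoint(l,s)[:3]:
            print(l,round(r['score'],2),np.round(r['point'],1),np.round(at(s,r['point'],z),4))
E
```

```text
{'t': np.float64(0.0), 'q': array([ 1.013,  0.528,  1.434,  0.   ,  1.181, -0.179]), 'qd': array([-0.001,  0.001, -0.001,  0.001,  0.001,  0.   ]), 'tau': array([-1.0000e-03, -4.4235e+01, -1.7802e+01, -0.0000e+00,  8.0000e-03,
        0.0000e+00]), 'tcp_pos': array([0.231, 0.58 , 0.255]), 'tool_rot': array([ 0.188,  0.982, -0.001, -0.   ]), 'force': array([ 1.019,  0.327, -0.257]), 'ft_torque': array([-0.045, -0.018, -0.015]), 'finger_gap': np.float64(0.995)} 0.025
top [[-0.046, -0.977, 0.206, 0.418], [-0.999, 0.046, -0.005, -0.025], [-0.004, -0.206, -0.978, 1.017], [0.0, 0.0, 0.0, 1.0]]
plate 0.82 [249.9 211.2] [ 0.5637 -0.017   0.    ]
straightedge 0.56 [252.2 232.6] [ 0.5089 -0.0204  0.004 ]
end_post 0.59 [362.2 190. ] [ 0.6039 -0.3073  0.004 ]
end_post 0.45 [328.  203.7] [ 0.5727 -0.216   0.004 ]
end_post 0.42 [360.7 208.2] [ 0.557  -0.2988  0.004 ]
button_unit 0.72 [170.5 204.2] [0.5903 0.1842 0.004 ]
button_unit 0.55 [328.  203.9] [ 0.5722 -0.216   0.004 ]
button_spare 0.7 [198.4 170.4] [0.6754 0.1112 0.004 ]
block_spare 0.62 [298.7 163. ] [ 0.6828 -0.1488  0.004 ]
scene [[0.686, 0.621, -0.379, 0.933], [0.728, -0.58, 0.366, -0.368], [0.008, -0.527, -0.85, 0.794], [0.0, 0.0, 0.0, 1.0]]
plate 0.72 [252.6 188.1] [ 0.5567 -0.0159  0.    ]
straightedge 0.95 [234.1 172.2] [ 0.5058 -0.0189  0.004 ]
pin_left 0.47 [300.  183.7] [0.6146 0.0575 0.004 ]
pin_right 0.22 [343.3 184.9] [0.6746 0.1177 0.004 ]
end_post 0.46 [133.1 278.5] [ 0.5538 -0.2983  0.004 ]
end_post 0.45 [146.  306.4] [ 0.6099 -0.3119  0.004 ]
end_post 0.4 [173.9 260.1] [ 0.5747 -0.2247  0.004 ]
button_unit 0.87 [331.5 141.9] [0.5868 0.1805 0.004 ]
button_spare 0.59 [341.5 184.2] [0.6711 0.1163 0.004 ]
block_spare 0.76 [243.1 267.7] [ 0.6698 -0.1445  0.004 ]
```

```bash
python3 - <<'E'
import cv2
for n in ['top','scene']:
    i=cv2.imread(f'pics/{n}0.png')
    c=i[130:300,120:400] if n=='top' else i[90:340,100:400]
    c=cv2.resize(c,None,fx=800/c.shape[1] if n=='top' else 2.4,fy=800/c.shape[1] if n=='top' else 2.4,interpolation=cv2.INTER_CUBIC)
    cv2.imwrite(f'pics/{n}0c.png',c)
E
```

```text
(no output)
```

View pics/top0c.png

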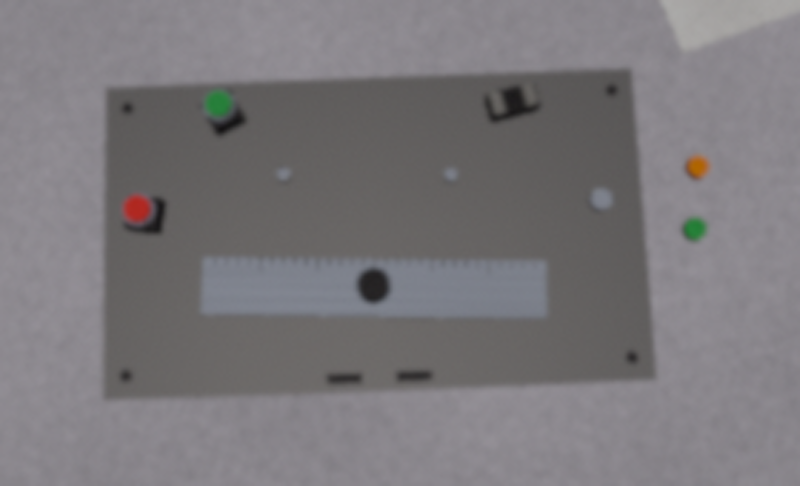

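View pics/scene0c.png

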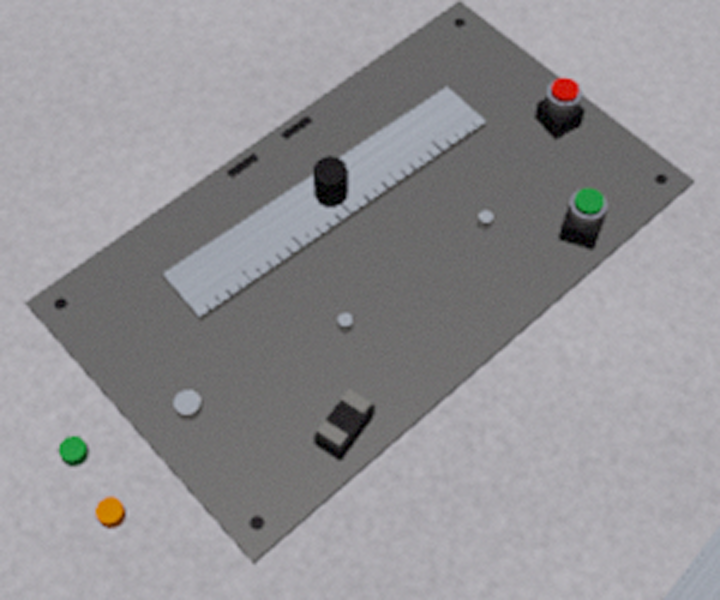

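The picture shows three candidates for the post: the grey post on the plate at top-pixel (330,199), a green disc at (362,208) and an orange disc at (362,189), the last two off the plate. The grey one on the right fits, because green and orange are excluded and it stands beyond the bar's right end. The enlarged crops confirm this.

```bash
python3 - <<'E'
from h import *
t=snap('top');s=snap('scene')
k=280/800
f=lambda x,y:(120+x*k-.33,130+y*k-.33)
g=lambda x,y:(100+x/2.4-.3,90+y/2.4-.3)
P={}
for n,a,b,z in [('pl',(283.5,174),(486,216),.016),('pr',(451,174),(345,319),.016),('post',(601,198),(187,401),.016),('knob',(373,286),(330,167),.046),
 ('c_fl',(203,257),(486,122),.012),('c_fr',(547,261),(201,317),.012),('c_nl',(201,314),(447,87),.012),('c_nr',(547,318),(165,274),.012)]:
    A=at(t,f(*a),z);B=at(s,g(*b),z);P[n]=(A+B)/2;print(n,A.round(4),B.round(4))
an=lambda u,v:np.arctan2(*(-(v-u)[:1]),-(v-u)[1]) 
for a,b in[('pl','pr'),('c_fl','c_fr'),('c_nl','c_nr')]:
    d=P[a]-P[b];print(a,np.linalg.norm(d),'yaw',np.arctan2(-d[0],d[1]))
E
```

```text
pl [0.6174 0.0587 0.016 ] [0.6159 0.0608 0.016 ]
pr [ 0.6105 -0.089   0.016 ] [ 0.6081 -0.0869  0.016 ]
post [ 0.5827 -0.2198  0.016 ] [ 0.5796 -0.2181  0.016 ]
knob [ 0.5121 -0.0161  0.046 ] [ 0.5101 -0.0129  0.046 ]
c_fl [0.5475 0.1318 0.012 ] [0.5467 0.1333 0.012 ]
c_fr [ 0.5299 -0.1686  0.012 ] [ 0.5294 -0.1654  0.012 ]
c_nl [0.4978 0.1344 0.012 ] [0.4963 0.1364 0.012 ]
c_nr [ 0.4804 -0.165   0.012 ] [ 0.4798 -0.1618  0.012 ]
pl 0.14791751986893723 yaw -0.04980467095162532
c_fl 0.300066990267019 yaw -0.058102874525053194
c_nl 0.2993309978286405 yaw -0.05662419063320355
```

play_rows --steps '[[[-0.04,-0.0375,0,0,0,0],[-0.04,-0.0375,0,0,0,0],[-0.04,-0.0375,0,0,0,0],[-0.04,-0.0375,0,0,0,0],[-0.04,-0.0375,0,0,0,0],[-0.04,-0.0375,0,0,0,0],[-0.04,-0.0375,0,0,0,0],[-0.04,-0.0375,0,0,0,0],[-0.04,-0.0375,0,0,0,0],[-0.04,-0.0375,0,0,0,0]]]'

```text
t: 2.25
tcp_pos: [0.4649, 0.0826, 0.2567]
tool_rot: [0.188, 0.982, 0.0, 0.001]
force: [-0.0, 1.2, 1.1]
finger_gap: 0.998
```

play_rows --steps '[[[-0.04,-0.0375,0,0,0,0],[-0.04,-0.037,0,0,0,0],[0,0,0,0,0,-9.2],[0,0,0,0,0,-9.2],[0,0,0,0,0,0],[0,0,0,0,0,0]]]'

```text
t: 3.0
tcp_pos: [0.5108, -0.0143, 0.2564]
tool_rot: [0.03, 1.0, -0.0, 0.0]
force: [-0.0, 0.3, 0.8]
finger_gap: 0.999
```

```bash
python3 - <<'E'
from h import *
from scipy.spatial.transform import Rotation as R
w=snap('wrist','w1.png')
st=manip.sense();print(st['tcp_pos'],R.from_quat(st['tool_rot']).as_matrix().round(4).tolist(),st['force'])
print(np.round(w['world_from_camera'],3).tolist())
for i in range(5):
    manip.snapshot('top');print(manip.sense()['force'].round(2),manip.sense()['ft_torque'].round(3),manip.sense()['t'])
E
```

```text
[ 0.5108201  -0.01424317  0.25639489] [[-0.9983, 0.059, 0.0002], [0.059, 0.9983, -0.0], [-0.0002, -0.0, -1.0]] [ 0.24200859 -0.17972429 -0.89384936]
[[0.06, 0.954, 0.294, 0.437], [0.998, -0.058, -0.017, -0.009], [0.0, 0.294, -0.956, 0.374], [0.0, 0.0, 0.0, 1.0]]
[-0.54  0.24  0.79] [ 0.036  0.001 -0.02 ] 3.1
[ 0.73 -0.09 -0.48] [-0.025 -0.02  -0.043] 3.15
[-0.1   0.19  0.83] [-0.003  0.022 -0.01 ] 3.2
[ 0.29 -0.17 -0.1 ] [ 0.007 -0.023  0.018] 3.25
[-0.2   0.54 -0.29] [-0.012  0.002 -0.014] 3.3
```

View pics/w1.png

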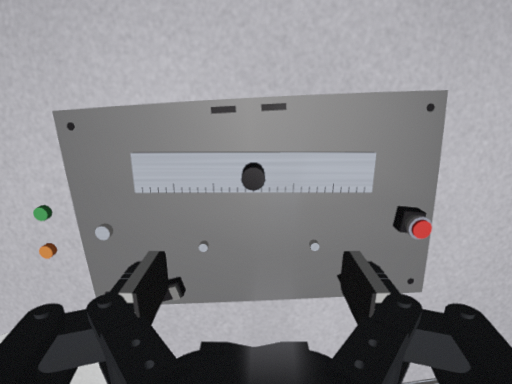

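The wrist view shows the knob at (253,175), the bar between rows 153 and 193, the pins at (203,246) and (315,246), and the grey post at (103,232).

```bash
cat >> h.py <<'E'
from scipy.spatial.transform import Rotation as R
def blob(s,c,r,z):
    g=s['img'].astype(float).mean(2);x,y=int(c[0]),int(c[1])
    p=g[y-r:y+r+1,x-r:x+r+1];b=np.median(np.r_[p[0],p[-1],p[:,0],p[:,-1]])
    w=p-b;w[w<.4*w.max()]=0
    n,l=cv2.connectedComponents((w>0).astype(np.uint8));k=l[r,r]
    w=w*(l==k)
    Y,X=np.mgrid[y-r:y+r+1,x-r:x+r+1]
    c=np.array([(w*X).sum(),(w*Y).sum()])/w.sum()
    return c,at(s,c,z),(w>0).sum()
def edge(s,P0,P1,z,n=40,half=.008,skip=.1):
    """fit bright->dark edge near world line P0-P1 (xy) at height z; returns pts"""
    g=cv2.cvtColor(s['img'],cv2.COLOR_RGB2GRAY).astype(np.float32)
    P0,P1=np.array(P0),np.array(P1);d=(P1-P0)/np.linalg.norm(P1-P0);nn=np.array([-d[1],d[0]])
    o=np.linspace(-half,half,81);out=[]
    for f in np.linspace(skip,1-skip,n):
        q=P0+f*(P1-P0)+o[:,None]*nn
        px=proj(s,np.c_[q,np.full(81,z)]).astype(np.float32)
        v=cv2.remap(g,px[None,:,0],px[None,:,1],cv2.INTER_LINEAR)[0]
        v=cv2.GaussianBlur(v[None],(0,0),6)[0]
        gr=np.abs(np.gradient(v));i=gr[5:-5].argmax()+5
        out.append(q[i])
    out=np.array(out);m=np.ones(len(out),bool)
    for _ in range(4):
        c=out[m].mean(0);u=np.linalg.svd(out[m]-c)[2][0];r=(out-c)@[-u[1],u[0]];m=abs(r)<max(.0006,2*r[m].std())
    u=u*np.sign(u[1]);return c,np.arctan2(-u[0],u[1]),m.sum(),r[m].std()
E
python3 - <<'E'
from h import *
w=snap('wrist')
for n,c in [('pl',(315,246)),('pr',(203,246)),('post',(103,232))]:
    for z in(.016,): print(n,[np.round(a,4) for a in blob(w,c,10,z)])
print(edge(w,(.547,.1325),(.5297,-.167),.012))
print(edge(w,(.497,.1354),(.480,-.1634),.012))
print('R',edge(w,(.5297,-.167),(.480,-.1634),.012))
print('L',edge(w,(.547,.1325),(.497,.1354),.012))
r=manip.regions_of('straightedge',w)
print(at(w,(253,175.5),.046))
i=w['img'][130:270,80:420,::-1];cv2.imwrite('pics/w1c.png',cv2.resize(i,None,fx=2.35,fy=2.35,interpolation=cv2.INTER_CUBIC))
E
```

```text
pl [array([314.3661, 246.7648]), array([0.6183, 0.0606, 0.016 ]), np.int64(55)]
pr [array([202.4765, 247.4318]), array([ 0.6106, -0.0869,  0.016 ]), np.int64(56)]
post [array([101.6012, 232.6982]), array([ 0.5824, -0.2182,  0.016 ]), np.int64(158)]
(array([ 0.53803552, -0.01723183]), np.float64(-0.06010190718605907), np.int64(40), np.float64(0.002784363341870143))
(array([ 0.49007246, -0.01408946]), np.float64(-0.060650025111158766), np.int64(40), np.float64(0.00017089118143150591))
R (array([ 0.50491502, -0.16430235]), np.float64(1.5070782922329793), np.int64(40), np.float64(7.567302488935135e-05))
L (array([0.52208541, 0.13542253]), np.float64(1.5116010743881942), np.int64(40), np.float64(9.566438220893117e-05))
[ 0.51096343 -0.01410244  0.046     ]
```

View pics/w1c.png

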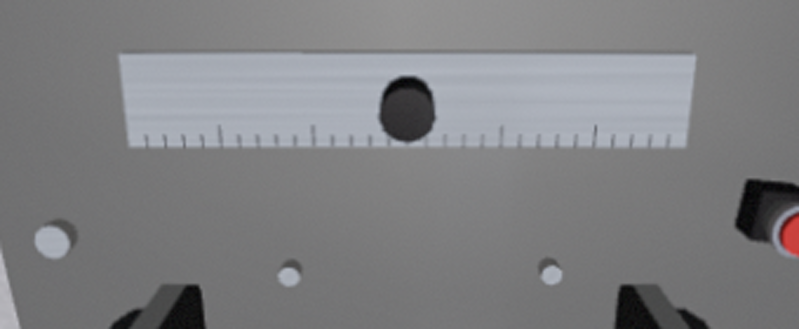

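play_rows --steps '[[[-0.001,0,0.05,0,0,0],[0,0,0.05,0,0,0],[0,0,0.05,0,0,0],[0,0,0.04,0,0,0],[0,0,0.015,0,0,0],[0,0,0.0065,0,0,0],[0,0,0,0,0,0],[0,0,0,0,0,0]]]' --fingers 0.6 --squeeze 20

```text
t: 4.4
tcp_pos: [0.5128, -0.0147, 0.0461]
tool_rot: [0.029, 1.0, -0.0, 0.001]
force: [0.6, 0.5, -0.2]
finger_gap: 0.604
```

play_rows --steps '[[[0,0,0,0,0,0],[0,0,0,0,0,0],[0,0,0,0,0,0],[0,0,0,0,0,0],[0,0,0,0,0,0],[0,0,0,0,0,0],[0,0,0,0,0,0],[0,0,0,0,0,0]]]' --fingers 0 --squeeze 20

```text
t: 5.4
tcp_pos: [0.5124, -0.0147, 0.0458]
tool_rot: [0.029, 1.0, -0.0, 0.001]
force: [-1.2, -0.8, 6.0]
finger_gap: 0.316
```

```bash
cat >> h.py <<'E'
def F(n=8):
    f=[];m=[]
    for i in range(n):
        manip.snapshot('wrist');s=manip.sense();f.append(s['force']);m.append(s['ft_torque'])
    f=np.array(f);yaw=-.0522
    X=np.array([np.cos(yaw),np.sin(yaw)]);Y=np.array([-X[1],X[0]])
    a=f.mean(0);print('t',s['t'],'tcp',s['tcp_pos'].round(4),'gap',round(float(s['finger_gap']),3),'yaw',round(float(np.arctan2(-R.from_quat(s['tool_rot']).as_matrix()[0,1],R.from_quat(s['tool_rot']).as_matrix()[1,1])),4),'F',a.round(2),'Fnorm',(a[:2]@X).round(2),'Falong',(a[:2]@Y).round(2),'M',np.mean(m,0).round(3))
E
python3 - <<'E'
from h import *
F(); w=snap('wrist','w2.png')
E
```

```text
t 5.8 tcp [ 0.5125 -0.0147  0.0459] gap 0.32 yaw -0.0575 F [-0.57 -0.25  6.76] Fnorm -0.56 Falong -0.28 M [-0.036  0.11   0.013]
```

View pics/w2.png

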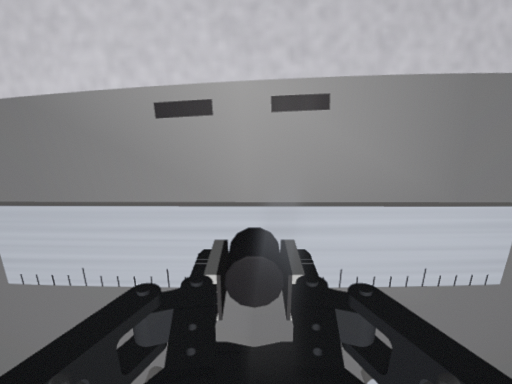

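play_rows --steps '[[[0,0,-0.0005,0,0,-0.25],[0,0,0,0,0,-0.23],[-0.003,0,0,0,0,0],[-0.006,0,0,0,0,0],[-0.006,0,0,0,0,0],[-0.006,0,0,0,0,0],[-0.006,0,0,0,0,0],[-0.006,0,0,0,0,0],[-0.004,0,0,0,0,0],[-0.003,0,0,0,0,0]]]'

```text
t: 7.1
tcp_pos: [0.5455, -0.0151, 0.0458]
tool_rot: [0.024, 1.0, 0.001, -0.007]
force: [-10.7, 1.1, 16.7]
finger_gap: 0.321
```

```bash
python3 - <<'E'
from h import *
F(4); w=snap('wrist','w3.png')
E
```

```text
t 7.3 tcp [ 0.5462 -0.0152  0.0458] gap 0.32 yaw -0.048 F [-9.33  0.97 15.03] Fnorm -9.37 Falong 0.48 M [ 0.159  1.396 -0.009]
```

View pics/w3.png

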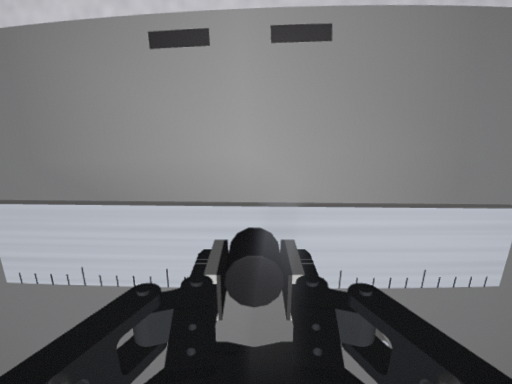

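play_rows --steps '[[[0,0,-0.0005,0,0,0],[0,0,-0.0005,0,0,0],[0,0,0,0,0,0]]]'

```text
t: 7.72
tcp_pos: [0.5511, -0.0162, 0.0459]
tool_rot: [0.024, 1.0, 0.0, -0.001]
force: [-1.6, 1.5, 0.1]
finger_gap: 0.318
```

```bash
python3 - <<'E'
from h import *
F(6);s=manip.sense();print(R.from_quat(s['tool_rot']).as_matrix()[:,2].round(4))
E
```

```text
t 8.025 tcp [ 0.5523 -0.0166  0.046 ] gap 0.322 yaw -0.0492 F [-0.73  0.37 -1.38] Fnorm -0.75 Falong 0.33 M [0.125 0.12  0.043]
[ 9.e-04 -2.e-04 -1.e+00]
```

play_rows --steps '[[[-0.002,0,0,0,0,0],[-0.003,0,0,0,0,0],[-0.003,0,0,0,0,0],[-0.003,0,0,0,0,0],[-0.003,0,0,0,0,0],[-0.003,0,0,0,0,0],[-0.003,0,0,0,0,0]]]'

```text
t: 8.9
tcp_pos: [0.572, -0.0175, 0.0463]
tool_rot: [0.025, 1.0, -0.0, 0.0]
force: [0.4, 0.5, -4.5]
finger_gap: 0.318
```

```bash
python3 - <<'E'
from h import *
F(4);snap('top','t4.png'); s=snap('scene','s4.png')
a=cv2.imread('pics/t4.png')[165:255,150:350];b=cv2.imread('pics/s4.png')[120:280,140:340]
cv2.imwrite('pics/t4c.png',cv2.resize(a,None,fx=4,fy=4,interpolation=cv2.INTER_CUBIC));cv2.imwrite('pics/s4c.png',cv2.resize(b,None,fx=3.7,fy=3.7,interpolation=cv2.INTER_CUBIC))
E
```

```text
t 9.1 tcp [ 0.5717 -0.0174  0.0463] gap 0.321 yaw -0.0492 F [-0.29  0.02 -3.18] Fnorm -0.3 Falong 0.01 M [ 0.035 -0.014  0.007]
```

View pics/t4c.png

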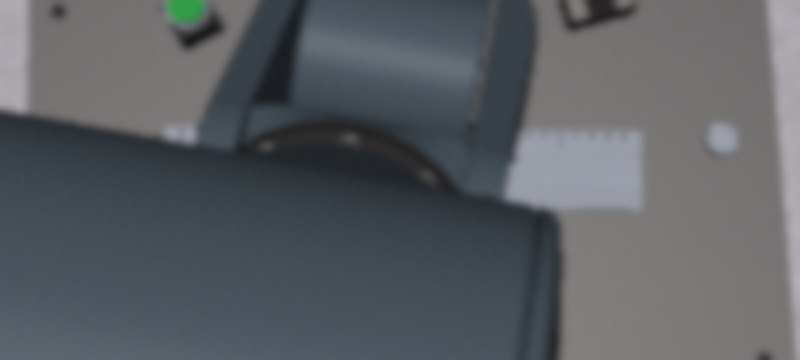

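View pics/s4c.png

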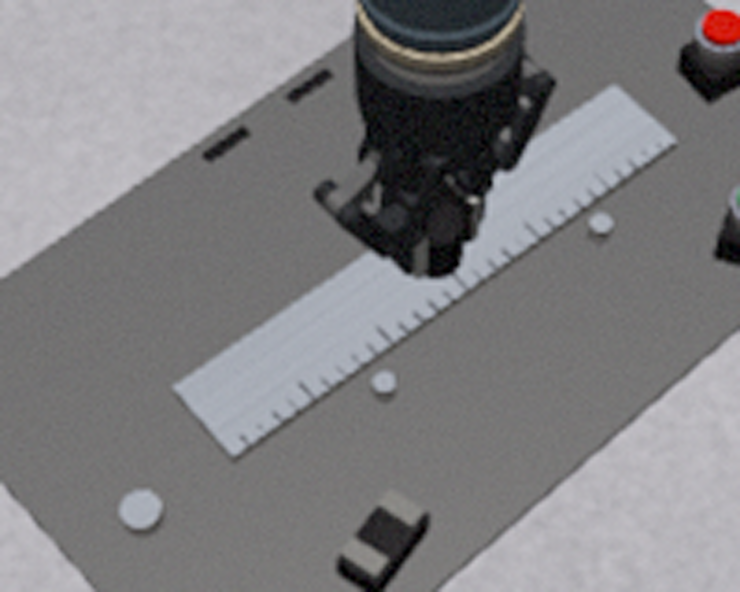

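```bash
cat >> h.py <<'E'
PL=np.array([.6183,.0606]);PR=np.array([.6106,-.0869])
def gaps(s,l,r,pl,pr):
    "scene camera pixel coords: bar far corners (top face), pin tops"
    L,Rr=at(s,l,.012)[:2],at(s,r,.012)[:2];A,B=at(s,pl,.016)[:2],at(s,pr,.016)[:2]
    u=(L-Rr)/np.linalg.norm(L-Rr);n=np.array([u[1],-u[0]])
    print('len',np.linalg.norm(L-Rr),'baryaw',np.arctan2(-u[0],u[1]),'pinyaw',np.arctan2(-(A-B)[0],(A-B)[1]),np.linalg.norm(A-B),'gaps L,R mm',1e3*((A-L)@n-.006),1e3*((B-L)@n-.006))
E
python3 - <<'E'
from h import *
s=snap('scene')
g=lambda x,y:(140+(x+.5)/3.7-.5,120+(y+.5)/3.7-.5)
gaps(s,g(677,140),g(235,459),g(600,221.5),g(384,379.5))
# refined
for c in [g(600,222),g(384,380)]:
    print(c,blob(s,(round(c[0]),round(c[1])),7,.016))
L=at(s,g(677,140),.012)[:2];Rr=at(s,g(235,459),.012)[:2]
print(L,Rr,edge(s,Rr,L,.012,half=.005))
E
```

```text
len 0.3002921505211154 baryaw -0.05329909906550686 pinyaw -0.05143818856023032 0.14719972729096573 gaps L,R mm 7.952333395445243 8.226258756234742
(301.7972972972973, 179.63513513513513) (array([301.98119743, 179.73008412]), array([0.61562007, 0.06048693, 0.016     ]), np.int64(27))
(243.4189189189189, 222.33783783783784) (array([243.42823804, 222.65134189]), array([ 0.60813942, -0.08701384,  0.016     ]), np.int64(30))
[0.60484527 0.13214626] [ 0.58884755 -0.16771946] (array([ 0.59558049, -0.02323834]), np.float64(-0.06028083031663498), np.int64(38), np.float64(0.0002972532131215611))
```

play_rows --steps '[[[-0.0015,0,0.0003,0,0,0],[-0.0015,0,0,0,0,0],[-0.0015,0,0,0,0,0],[-0.001,0,0,0,0,0],[0,0,0,0,0,0]]]'

```text
t: 9.88
tcp_pos: [0.5774, -0.0178, 0.046]
tool_rot: [0.025, 1.0, -0.0, 0.0]
force: [-0.6, -0.1, -3.4]
finger_gap: 0.319
```

```bash
python3 - <<'E'
from h import *
F(5)
E
```

```text
t 10.125 tcp [ 0.5773 -0.0178  0.046 ] gap 0.32 yaw -0.0494 F [ 0.34  0.15 -3.21] Fnorm 0.33 Falong 0.17 M [ 0.025 -0.034 -0.034]
```

play_rows --steps '[[[-0.0005,0,0,0,0,0],[-0.0005,0,0,0,0,0],[-0.0005,0,0,0,0,0],[0,0,0,0,0,0]]]'

```text
t: 10.62
tcp_pos: [0.5788, -0.0178, 0.046]
tool_rot: [0.025, 1.0, -0.0, 0.0]
force: [0.3, -1.2, -4.3]
finger_gap: 0.324
```

```bash
python3 - <<'E'
from h import *
F(5); s=snap('scene','s5.png')
b=s['img'][120:280,140:340,::-1]
cv2.imwrite('pics/s5c.png',cv2.resize(b,None,fx=3.7,fy=3.7,interpolation=cv2.INTER_CUBIC))
E
```

```text
t 10.875 tcp [ 0.5788 -0.0178  0.046 ] gap 0.319 yaw -0.0493 F [-0.29  0.33 -3.35] Fnorm -0.31 Falong 0.31 M [ 0.056 -0.009 -0.003]
```

View pics/s5c.png

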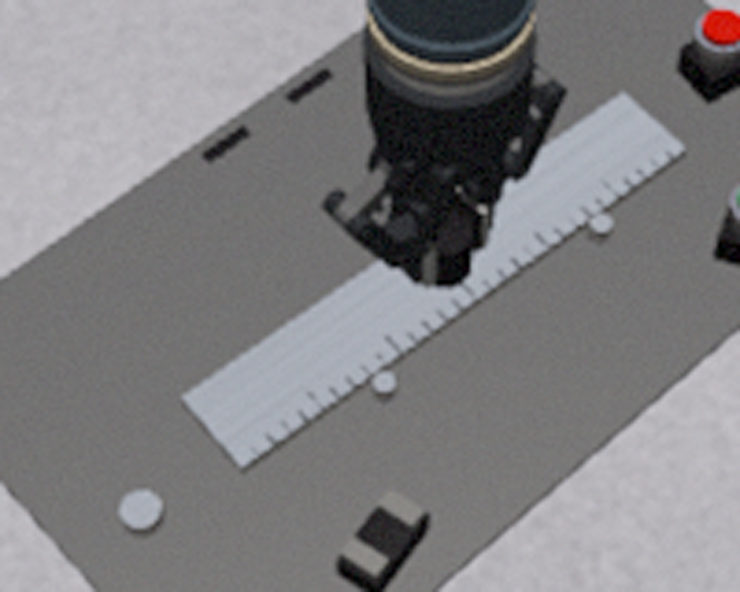

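Fz is about −3.3 N, so I'm carrying the bar's weight. I'll lower it to lie flat before contact.

play_rows --steps '[[[0,0,0.0003,0,0,0],[0,0,0,0,0,0]]]'

```text
t: 11.18
tcp_pos: [0.5788, -0.0178, 0.0459]
tool_rot: [0.025, 1.0, -0.0, 0.0]
force: [-0.5, 0.1, -0.8]
finger_gap: 0.319
```

```bash
python3 - <<'E'
from h import *
F(5)
E
```

```text
t 11.425 tcp [ 0.5788 -0.0178  0.0459] gap 0.32 yaw -0.0493 F [-0.71  0.31 -0.71] Fnorm -0.72 Falong 0.28 M [0.101 0.065 0.03 ]
```

play_rows --steps '[[[0,0,0.0003,0,0,0],[0,0,0,0,0,0]]]'

```text
t: 11.68
tcp_pos: [0.5788, -0.0178, 0.0458]
tool_rot: [0.025, 1.0, -0.0, 0.0]
force: [-1.1, 1.0, 4.1]
finger_gap: 0.323
```

```bash
python3 - <<'E'
from h import *
F(5)
E
```

```text
t 11.925 tcp [ 0.5788 -0.0178  0.0458] gap 0.321 yaw -0.0492 F [-1.67  0.22  4.96] Fnorm -1.68 Falong 0.13 M [0.108 0.276 0.001]
```

play_rows --steps '[[[0,0,-0.0003,0,0,0],[-0.0005,0,0,0,0,0],[-0.0005,0,0,0,0,0]]]'

```text
t: 12.3
tcp_pos: [0.5788, -0.0178, 0.0458]
tool_rot: [0.025, 1.0, 0.0, -0.001]
force: [-4.1, -0.2, 6.1]
finger_gap: 0.317
```

```bash
python3 - <<'E'
from h import *
F(5); s=snap('scene')
b=s['img'][155:245,210:330,::-1]
cv2.imwrite('pics/s6c.png',cv2.resize(b,None,fx=6.5,fy=6.5,interpolation=cv2.INTER_CUBIC))
E
```

```text
t 12.55 tcp [ 0.5788 -0.0178  0.0458] gap 0.319 yaw -0.0491 F [-3.7  -0.37  5.97] Fnorm -3.67 Falong -0.56 M [0.018 0.53  0.021]
```

View pics/s6c.png

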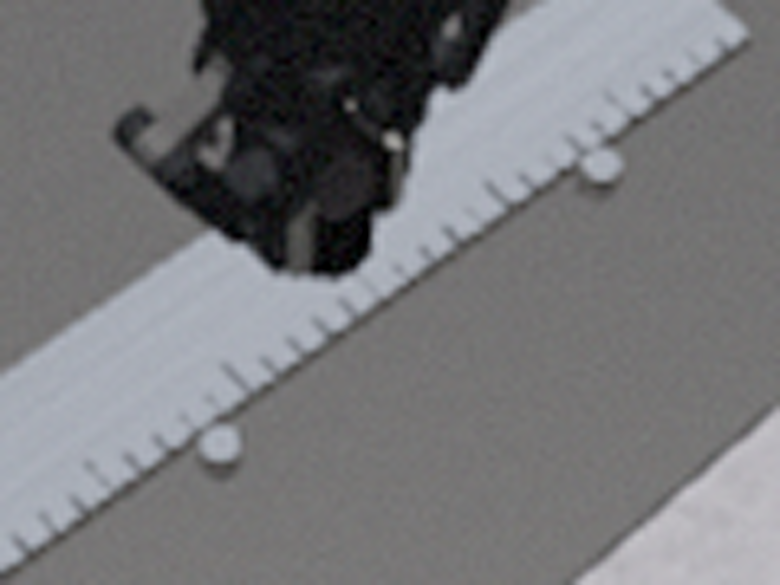

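play_rows --steps '[[[0,0,-0.0003,0,0,0],[0,0,0,0,0,0]]]'

```text
t: 12.85
tcp_pos: [0.5788, -0.0178, 0.0459]
tool_rot: [0.025, 1.0, 0.0, -0.001]
force: [-2.9, -0.5, 4.5]
finger_gap: 0.32
```

```bash
python3 - <<'E'
from h import *
F(5)
E
```

```text
t 13.1 tcp [ 0.5793 -0.0178  0.0459] gap 0.318 yaw -0.0493 F [-4.73 -0.47  4.54] Fnorm -4.7 Falong -0.72 M [-0.038  0.686  0.034]
```

play_rows --steps '[[[0,0,-0.0003,0,0,0],[0,0,0,0,0,0]]]'

```text
t: 13.35
tcp_pos: [0.5807, -0.0179, 0.0459]
tool_rot: [0.025, 1.0, -0.0, 0.001]
force: [-0.0, -0.1, -2.8]
finger_gap: 0.314
```

```bash
python3 - <<'E'
from h import *
F(5); s=snap('scene')
b=s['img'][155:245,210:330,::-1]
cv2.imwrite('pics/s7c.png',cv2.resize(b,None,fx=6.5,fy=6.5,interpolation=cv2.INTER_CUBIC))
w=snap('wrist','w7.png')
E
```

```text
t 13.6 tcp [ 0.5803 -0.0179  0.0461] gap 0.321 yaw -0.0495 F [ 0.09  0.16 -3.12] Fnorm 0.08 Falong 0.16 M [ 0.046  0.026 -0.012]
```

View pics/s7c.png

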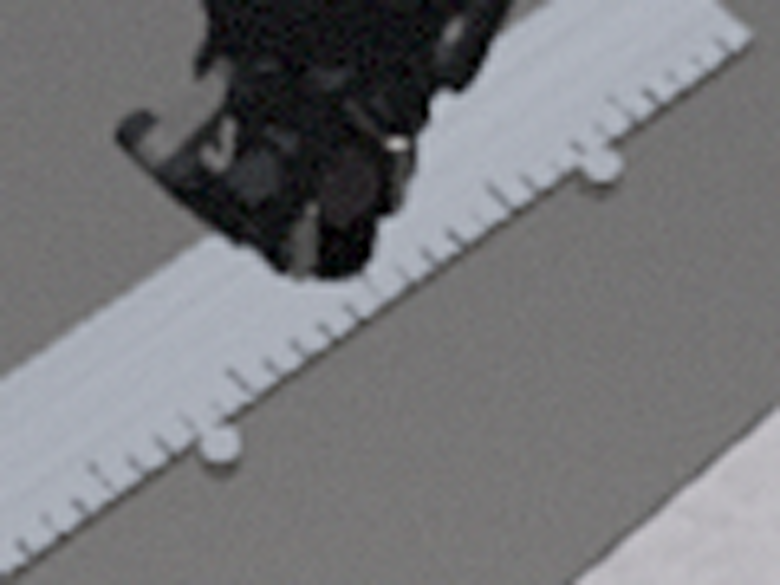

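View pics/w7.png

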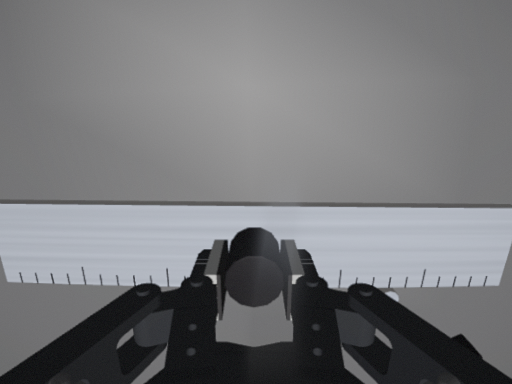

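play_rows --steps '[[[-0.0004,0,0.0001,0,0,0],[0,0,0,0,0,0]]]'

```text
t: 13.95
tcp_pos: [0.5802, -0.0179, 0.0462]
tool_rot: [0.025, 1.0, -0.0, 0.0]
force: [0.0, -0.3, -3.1]
finger_gap: 0.323
```

```bash
python3 - <<'E'
from h import *
F(4)
E
```

```text
t 14.15 tcp [ 0.5802 -0.0179  0.0462] gap 0.318 yaw -0.0493 F [ 0.07  0.26 -2.97] Fnorm 0.06 Falong 0.26 M [ 0.     0.017 -0.021]
```

play_rows --steps '[[[-0.0004,0,0,0,0,0],[0,0,0,0,0,0]]]'

```text
t: 14.4
tcp_pos: [0.5806, -0.0179, 0.0462]
tool_rot: [0.025, 1.0, -0.0, -0.0]
force: [0.2, 0.8, -3.2]
finger_gap: 0.32
```

```bash
python3 - <<'E'
from h import *
F(4)
E
```

```text
t 14.6 tcp [ 0.5805 -0.0179  0.0462] gap 0.322 yaw -0.0493 F [ 0.04 -0.09 -3.44] Fnorm 0.04 Falong -0.09 M [-0.006  0.01   0.012]
```

play_rows --steps '[[[-0.0004,0,0.0002,0,0,0],[0,0,0,0,0,0]]]'

```text
t: 14.85
tcp_pos: [0.5807, -0.0179, 0.046]
tool_rot: [0.025, 1.0, 0.0, -0.0]
force: [-0.6, -0.1, -2.3]
finger_gap: 0.322
```

```bash
python3 - <<'E'
from h import *
F(4)
E
```

```text
t 15.05 tcp [ 0.5807 -0.0179  0.046 ] gap 0.316 yaw -0.0491 F [-0.86 -0.15 -3.17] Fnorm -0.85 Falong -0.2 M [0.023 0.139 0.014]
```

play_rows --steps '[[[-0.0004,0,0,0,0,0],[0,0,0,0,0,0]]]'

```text
t: 15.3
tcp_pos: [0.5809, -0.0179, 0.046]
tool_rot: [0.024, 1.0, -0.0, -0.0]
force: [-1.7, 0.1, -2.4]
finger_gap: 0.318
```

```bash
python3 - <<'E'
from h import *
F(4); s=snap('scene')
b=s['img'][155:245,210:330,::-1]
cv2.imwrite('pics/s8c.png',cv2.resize(b,None,fx=6.5,fy=6.5,interpolation=cv2.INTER_CUBIC))
E
```

```text
t 15.5 tcp [ 0.581 -0.018  0.046] gap 0.321 yaw -0.0491 F [-2.22 -0.73 -1.35] Fnorm -2.18 Falong -0.84 M [-0.051  0.369  0.104]
```

View pics/s8c.png

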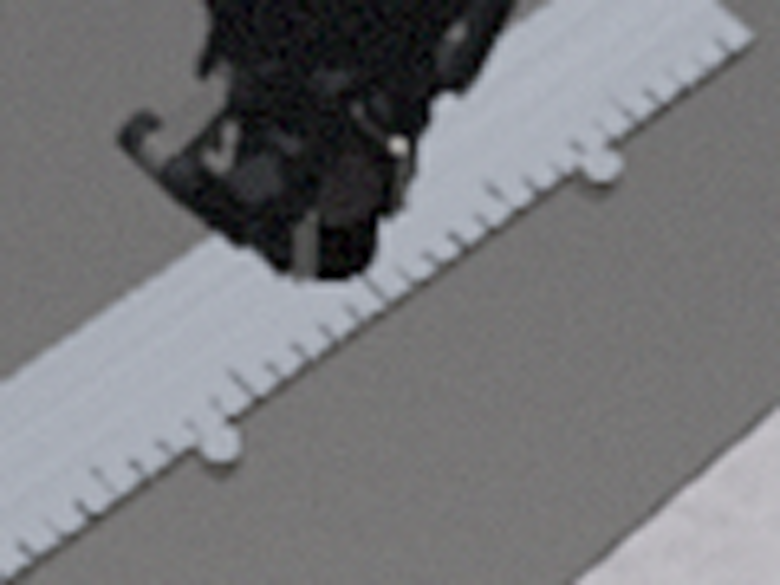

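Contact has started. Mz is positive, which points to the left pin touching first, so I'll turn slightly counter-clockwise while advancing.

play_rows --steps '[[[-0.0004,0,0,0,0,-0.1],[0,0,0,0,0,0]]]'

```text
t: 15.8
tcp_pos: [0.5812, -0.018, 0.046]
tool_rot: [0.024, 1.0, -0.0, -0.001]
force: [-3.4, -1.2, -0.6]
finger_gap: 0.319
```

```bash
python3 - <<'E'
from h import *
F(6)
E
```

```text
t 16.1 tcp [ 0.5813 -0.018   0.046 ] gap 0.317 yaw -0.0474 F [-3.96 -2.03 -0.25] Fnorm -3.84 Falong -2.24 M [-0.163  0.674  0.153]
```

play_rows --steps '[[[-0.0003,0,0,0,0,-0.1],[0,0,0,0,0,0]]]'

```text
t: 16.35
tcp_pos: [0.5814, -0.018, 0.046]
tool_rot: [0.023, 1.0, 0.0, -0.001]
force: [-5.6, -1.5, -0.2]
finger_gap: 0.319
```

```bash
python3 - <<'E'
from h import *
F(6)
E
```

```text
t 16.65 tcp [ 0.5814 -0.0179  0.046 ] gap 0.322 yaw -0.0457 F [-4.82 -1.92  1.12] Fnorm -4.72 Falong -2.17 M [-0.244  0.832  0.099]
```

play_rows --steps '[[[-0.0001,0,0,0,0,-0.15],[0,0,0,0,0,0]]]'

```text
t: 16.9
tcp_pos: [0.5814, -0.018, 0.046]
tool_rot: [0.022, 1.0, 0.0, -0.001]
force: [-5.3, -2.1, 2.2]
finger_gap: 0.32
```

```bash
python3 - <<'E'
from h import *
F(6)
E
```

```text
t 17.2 tcp [ 0.5814 -0.018   0.046 ] gap 0.317 yaw -0.0434 F [-5.08 -1.62  0.7 ] Fnorm -4.99 Falong -1.88 M [-0.261  0.863  0.046]
```

play_rows --steps '[[[0,0,0,0,0,-0.2],[0,0,0,0,0,0]]]'

```text
t: 17.45
tcp_pos: [0.5814, -0.018, 0.046]
tool_rot: [0.02, 1.0, 0.0, -0.001]
force: [-5.6, -1.4, 1.6]
finger_gap: 0.317
```

```bash
python3 - <<'E'
from h import *
F(6); s=snap('scene','s9.png')
b=s['img'][120:280,140:340,::-1]
cv2.imwrite('pics/s9c.png',cv2.resize(b,None,fx=4,fy=3.7,interpolation=cv2.INTER_CUBIC))
E
```

```text
t 17.75 tcp [ 0.5814 -0.018   0.046 ] gap 0.316 yaw -0.0404 F [-5.11 -2.21  1.42] Fnorm -4.98 Falong -2.48 M [-0.276  0.855 -0.041]
```

play_rows --steps '[[[0,-0.0007,0,0,0,0],[0,-0.001,0,0,0,0],[0,-0.001,0,0,0,0],[0,-0.001,0,0,0,0],[0,-0.001,0,0,0,0],[0,-0.001,0,0,0,0]]]'

```text
t: 18.55
tcp_pos: [0.5811, -0.0217, 0.0459]
tool_rot: [0.02, 1.0, 0.001, -0.001]
force: [-3.3, 4.7, 1.3]
finger_gap: 0.318
```

```bash
python3 - <<'E'
from h import *
F(4)
E
```

```text
t 18.75 tcp [ 0.5811 -0.0219  0.046 ] gap 0.323 yaw -0.0408 F [-4.    4.53  1.43] Fnorm -4.23 Falong 4.31 M [0.734 0.703 0.001]
```

play_rows --steps '[[[0,-0.0015,0,0,0,0],[0,-0.0015,0,0,0,0],[0,-0.0015,0,0,0,0],[0,-0.0015,0,0,0,0],[0,-0.0015,0,0,0,0],[0,-0.0015,0,0,0,0]]]'

```text
t: 19.5
tcp_pos: [0.5807, -0.0307, 0.046]
tool_rot: [0.02, 1.0, 0.001, -0.001]
force: [-3.8, 5.8, 1.0]
finger_gap: 0.319
```

```bash
python3 - <<'E'
from h import *
F(4)
E
```

```text
t 19.7 tcp [ 0.5807 -0.0309  0.0459] gap 0.317 yaw -0.0408 F [-5.07  4.3   1.48] Fnorm -5.29 Falong 4.03 M [ 0.753  0.751 -0.019]
```

play_rows --steps '[[[0.0001,-0.0015,0,0,0,0],[0,-0.0015,0,0,0,0],[0,-0.0015,0,0,0,0],[0.0001,-0.0015,0,0,0,0],[0,-0.0015,0,0,0,0],[0,-0.0015,0,0,0,0],[0,-0.0015,0,0,0,0]]]'

```text
t: 20.58
tcp_pos: [0.5802, -0.0412, 0.046]
tool_rot: [0.02, 1.0, 0.001, -0.001]
force: [-4.3, 5.5, 1.6]
finger_gap: 0.321
```

```bash
python3 - <<'E'
from h import *
F(4); s=snap('scene','s10.png')
b=s['img'][155:295,140:320,::-1]
cv2.imwrite('pics/s10c.png',cv2.resize(b,None,fx=4.2,fy=4.2,interpolation=cv2.INTER_CUBIC))
E
```

```text
t 20.775 tcp [ 0.5802 -0.0414  0.046 ] gap 0.317 yaw -0.0408 F [-4.41  4.5   1.2 ] Fnorm -4.64 Falong 4.26 M [ 0.721  0.714 -0.002]
```

View pics/s10c.png

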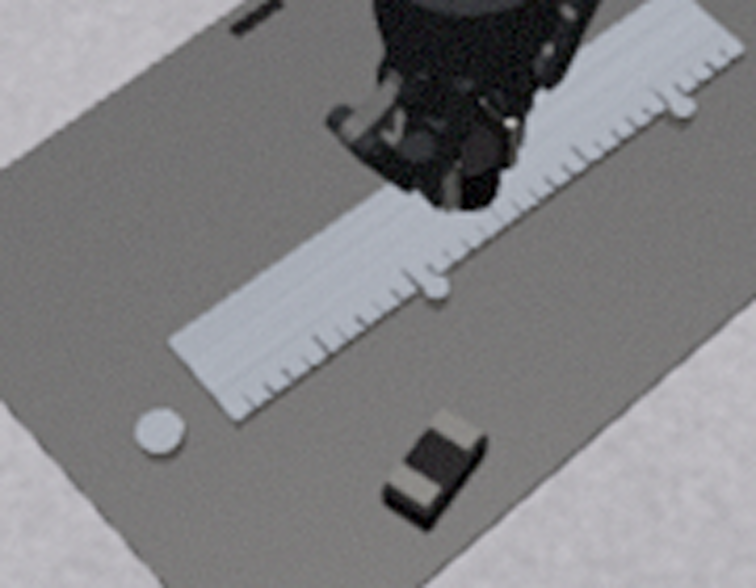

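The bar lies against both pins, and its right end is about 16 mm from the grey post.

play_rows --steps '[[[0,-0.0015,0,0,0,0],[0,-0.0015,0,0,0,0],[0.0001,-0.0015,0,0,0,0],[0,-0.0015,0,0,0,0],[0,-0.0015,0,0,0,0],[0,-0.0015,0,0,0,0],[0,-0.0015,0,0,0,0],[0,-0.001,0,0,0,0]]]'

```text
t: 21.82
tcp_pos: [0.5796, -0.0527, 0.046]
tool_rot: [0.02, 1.0, 0.001, -0.001]
force: [-4.7, 4.7, 1.9]
finger_gap: 0.319
```

```bash
python3 - <<'E'
from h import *
F(4); s=snap('scene','s11.png')
b=s['img'][205:285,140:240,::-1]
cv2.imwrite('pics/s11c.png',cv2.resize(b,None,fx=7,fy=7,interpolation=cv2.INTER_CUBIC))
E
```

```text
t 22.025 tcp [ 0.5796 -0.0528  0.046 ] gap 0.32 yaw -0.0407 F [-4.57  4.84  1.4 ] Fnorm -4.82 Falong 4.6 M [0.755 0.696 0.026]
```

View pics/s11c.png

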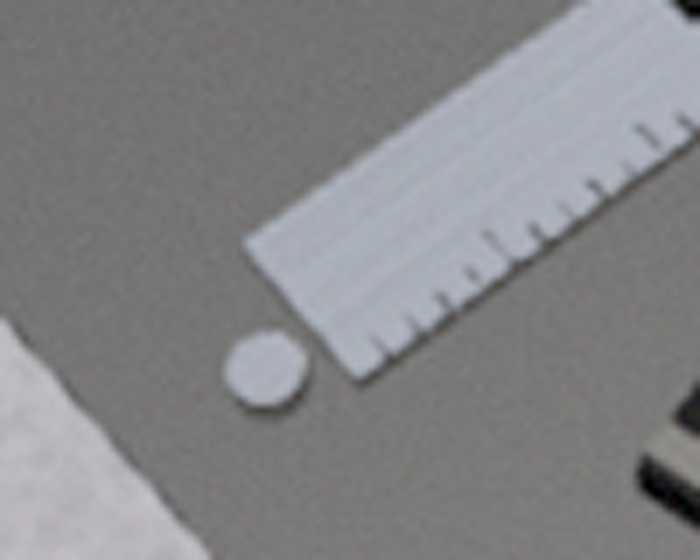

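play_rows --steps '[[[0,-0.0008,0,0,0,0],[0,-0.0008,0,0,0,0],[0,-0.0008,0,0,0,0],[0,0,0,0,0,0]]]'

```text
t: 22.58
tcp_pos: [0.5795, -0.0552, 0.046]
tool_rot: [0.02, 1.0, 0.001, -0.001]
force: [-4.3, 4.7, 1.4]
finger_gap: 0.318
```

```bash
python3 - <<'E'
from h import *
F(4); 
E
```

```text
t 22.775 tcp [ 0.5794 -0.0552  0.046 ] gap 0.316 yaw -0.0408 F [-4.29  5.12  1.61] Fnorm -4.55 Falong 4.89 M [0.736 0.71  0.019]
```

play_rows --steps '[[[0,-0.0005,0,0,0,0],[0,0,0,0,0,0]]]'

```text
t: 23.02
tcp_pos: [0.5794, -0.0556, 0.046]
tool_rot: [0.02, 1.0, 0.001, -0.001]
force: [-5.4, 4.3, 1.8]
finger_gap: 0.319
```

```bash
python3 - <<'E'
from h import *
F(4); s=snap('scene','s12.png')
b=s['img'][205:285,140:240,::-1]
cv2.imwrite('pics/s12c.png',cv2.resize(b,None,fx=7,fy=7,interpolation=cv2.INTER_CUBIC))
E
```

```text
t 23.225 tcp [ 0.5794 -0.0556  0.0459] gap 0.321 yaw -0.0408 F [-4.46  4.3   1.54] Fnorm -4.68 Falong 4.06 M [0.793 0.697 0.007]
```

View pics/s12c.png

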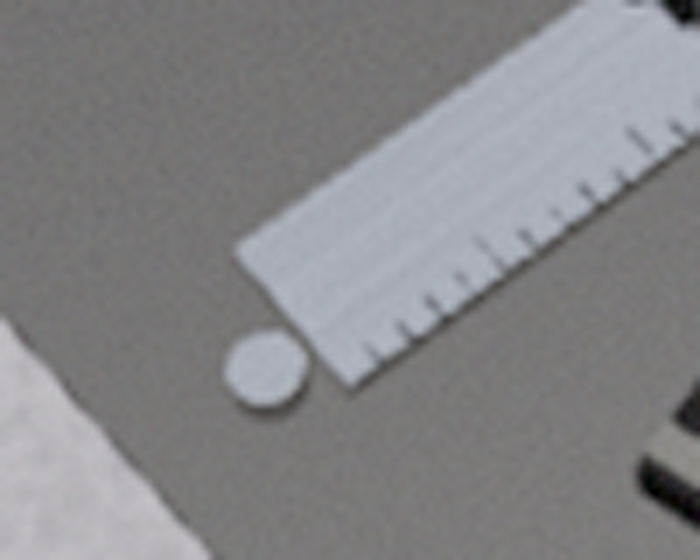

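play_rows --steps '[[[0,-0.0006,0,0,0,0],[0,0,0,0,0,0]]]'

```text
t: 23.52
tcp_pos: [0.5794, -0.0562, 0.046]
tool_rot: [0.02, 1.0, 0.001, -0.001]
force: [-4.9, 4.8, 1.3]
finger_gap: 0.318
```

```bash
python3 - <<'E'
from h import *
F(4); 
E
```

```text
t 23.725 tcp [ 0.5794 -0.0562  0.0459] gap 0.322 yaw -0.0407 F [-4.29  5.23  1.75] Fnorm -4.55 Falong 5.0 M [0.8   0.671 0.018]
```

play_rows --steps '[[[0,-0.0004,0,0,0,0],[0,0,0,0,0,0]]]'

```text
t: 23.98
tcp_pos: [0.5794, -0.0566, 0.046]
tool_rot: [0.02, 1.0, 0.001, -0.001]
force: [-5.0, 5.8, 1.7]
finger_gap: 0.32
```

```bash
python3 - <<'E'
from h import *
F(4)
E
```

```text
t 24.175 tcp [ 0.5794 -0.0566  0.046 ] gap 0.319 yaw -0.0407 F [-4.31  5.64  1.65] Fnorm -4.6 Falong 5.41 M [0.81  0.678 0.014]
```

play_rows --steps '[[[0,-0.0004,0,0,0,0],[0,0,0,0,0,0]]]'

```text
t: 24.42
tcp_pos: [0.5794, -0.057, 0.046]
tool_rot: [0.02, 1.0, 0.001, -0.001]
force: [-5.0, 5.9, 1.5]
finger_gap: 0.321
```

```bash
python3 - <<'E'
from h import *
F(4)
E
```

```text
t 24.625 tcp [ 0.5794 -0.057   0.046 ] gap 0.322 yaw -0.0407 F [-4.38  5.5   1.8 ] Fnorm -4.67 Falong 5.26 M [0.776 0.693 0.017]
```

play_rows --steps '[[[0,-0.0004,0,0,0,0],[0,0,0,0,0,0]]]'

```text
t: 24.88
tcp_pos: [0.5794, -0.0574, 0.0459]
tool_rot: [0.02, 1.0, 0.001, -0.001]
force: [-3.9, 5.9, 2.3]
finger_gap: 0.324
```

```bash
python3 - <<'E'
from h import *
F(4); 
E
```

```text
t 25.075 tcp [ 0.5794 -0.0574  0.046 ] gap 0.317 yaw -0.0407 F [-4.53  5.07  2.1 ] Fnorm -4.79 Falong 4.82 M [0.828 0.693 0.03 ]
```

play_rows --steps '[[[0,-0.0004,0,0,0,0],[0,0,0,0,0,0]]]'

```text
t: 25.32
tcp_pos: [0.5793, -0.0578, 0.046]
tool_rot: [0.02, 1.0, 0.001, -0.001]
force: [-5.0, 5.2, 2.1]
finger_gap: 0.32
```

```bash
python3 - <<'E'
from h import *
F(4); s=snap('scene','s13.png')
b=s['img'][205:285,140:240,::-1]
cv2.imwrite('pics/s13c.png',cv2.resize(b,None,fx=7,fy=7,interpolation=cv2.INTER_CUBIC))
E
```

```text
t 25.525 tcp [ 0.5793 -0.0578  0.0459] gap 0.318 yaw -0.0407 F [-4.42  5.06  1.82] Fnorm -4.68 Falong 4.82 M [0.803 0.704 0.023]
```

View pics/s13c.png

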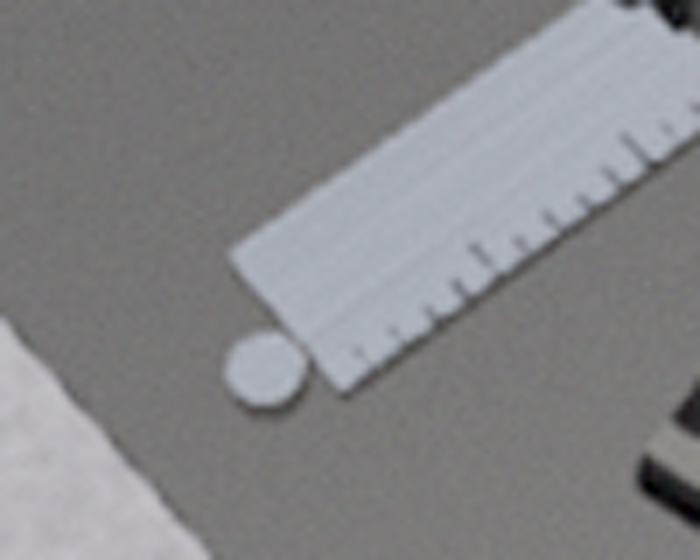

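Nearly there. I'll continue in fine steps.

play_rows --steps '[[[0,-0.0004,0,0,0,0],[0,0,0,0,0,0]]]'

```text
t: 25.82
tcp_pos: [0.5793, -0.0582, 0.046]
tool_rot: [0.02, 1.0, 0.001, -0.001]
force: [-3.7, 5.0, 1.1]
finger_gap: 0.314
```

```bash
python3 - <<'E'
from h import *
F(4); 
E
```

```text
t 26.025 tcp [ 0.5793 -0.0582  0.046 ] gap 0.314 yaw -0.0407 F [-4.51  4.71  1.56] Fnorm -4.75 Falong 4.47 M [0.834 0.7   0.007]
```

play_rows --steps '[[[0,-0.0004,0,0,0,0],[0,0,0,0,0,0]]]'

```text
t: 26.28
tcp_pos: [0.5793, -0.0586, 0.0459]
tool_rot: [0.02, 1.0, 0.001, -0.001]
force: [-3.8, 4.9, 1.6]
finger_gap: 0.318
```

```bash
python3 - <<'E'
from h import *
F(4)
E
```

```text
t 26.475 tcp [ 0.5793 -0.0586  0.046 ] gap 0.317 yaw -0.0407 F [-4.4   5.27  1.53] Fnorm -4.67 Falong 5.03 M [0.798 0.707 0.01 ]
```

play_rows --steps '[[[0,-0.0004,0,0,0,0],[0,0,0,0,0,0]]]'

```text
t: 26.72
tcp_pos: [0.5793, -0.0589, 0.046]
tool_rot: [0.02, 1.0, 0.001, -0.001]
force: [-5.1, 5.0, 1.9]
finger_gap: 0.32
```

```bash
python3 - <<'E'
from h import *
F(4)
E
```

```text
t 26.925 tcp [ 0.5793 -0.0589  0.046 ] gap 0.318 yaw -0.0407 F [-4.62  5.19  1.91] Fnorm -4.88 Falong 4.94 M [0.813 0.694 0.016]
```

play_rows --steps '[[[0,-0.0004,0,0,0,0],[0,0,0,0,0,0]]]'

```text
t: 27.18
tcp_pos: [0.5792, -0.0592, 0.046]
tool_rot: [0.02, 1.0, 0.002, -0.001]
force: [-3.7, 6.5, 1.5]
finger_gap: 0.317
```

```bash
python3 - <<'E'
from h import *
F(4); 
E
```

```text
t 27.375 tcp [ 0.5793 -0.0592  0.0459] gap 0.317 yaw -0.0408 F [-4.07  6.    1.96] Fnorm -4.38 Falong 5.78 M [0.896 0.676 0.023]
```

play_rows --steps '[[[0,-0.0004,0,0,0,0],[0,0,0,0,0,0]]]'

```text
t: 27.62
tcp_pos: [0.5792, -0.0593, 0.0459]
tool_rot: [0.02, 1.0, 0.002, -0.001]
force: [-3.9, 6.8, 2.7]
finger_gap: 0.322
```

```bash
python3 - <<'E'
from h import *
F(4); s=snap('scene','s14.png')
b=s['img'][205:285,140:240,::-1]
cv2.imwrite('pics/s14c.png',cv2.resize(b,None,fx=7,fy=7,interpolation=cv2.INTER_CUBIC))
E
```

```text
t 27.825 tcp [ 0.5792 -0.0593  0.046 ] gap 0.323 yaw -0.0409 F [-4.56  7.08  2.06] Fnorm -4.92 Falong 6.83 M [1.088 0.654 0.015]
```

View pics/s14c.png

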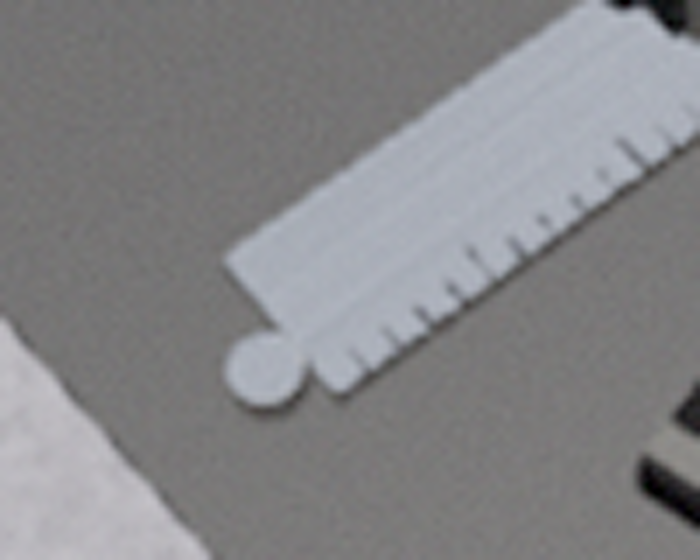

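Contact with the post: the TCP stalls and the along-force is up about 2 N. Now I'll release and withdraw straight up.

play_rows --steps '[[[0,0,0,0,0,0],[0,0,0,0,0,0],[0,0,0,0,0,0],[0,0,0,0,0,0],[0,0,0,0,0,0]]]' --fingers 0.65

```text
t: 28.5
tcp_pos: [0.5803, -0.0619, 0.046]
tool_rot: [0.02, 1.0, -0.0, 0.0]
force: [-0.6, -0.2, 0.1]
finger_gap: 0.647
```

```bash
python3 - <<'E'
from h import *
F(4); s=snap('scene','s15.png')
b=s['img'][120:280,140:340,::-1]
cv2.imwrite('pics/s15c.png',cv2.resize(b,None,fx=3.7,fy=3.7,interpolation=cv2.INTER_CUBIC))
snap('wrist','w15.png')
E
```

```text
t 28.7 tcp [ 0.5801 -0.0618  0.046 ] gap 0.654 yaw -0.0398 F [0.02 0.   0.24] Fnorm 0.02 Falong 0.0 M [ 0.002  0.011 -0.009]
```

View pics/s15c.png

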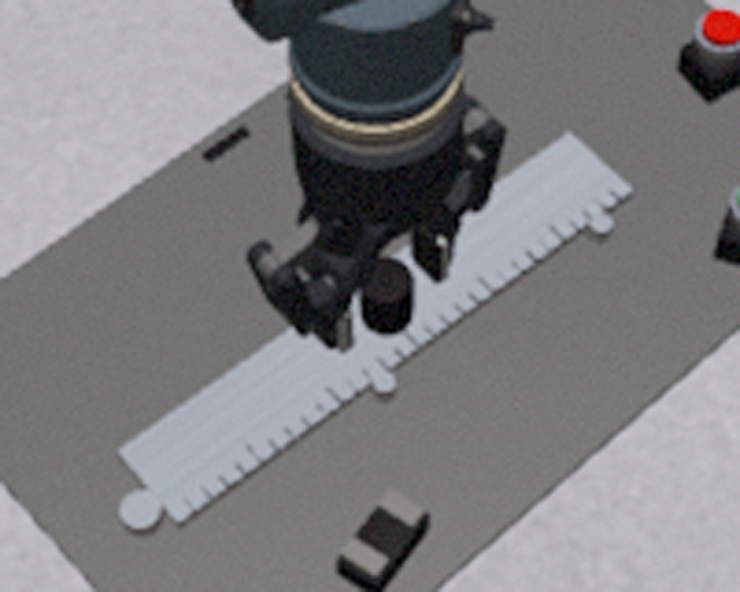

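View pics/w15.png

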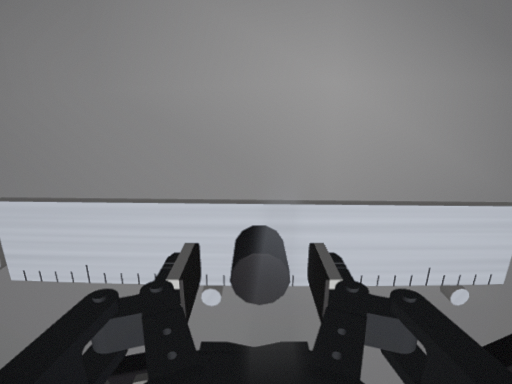

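The fingers are clear of the knob, forces are zero, and the bar sits against both pins and the post. Raising now.

play_rows --steps '[[[0,0,-0.01,0,0,0],[0,0,-0.02,0,0,0],[0,0,-0.03,0,0,0],[0,0,-0.03,0,0,0],[0,0,-0.03,0,0,0],[0.02,0,-0.02,0,0,0],[0,0,0,0,0,0],[0,0,0,0,0,0]]]'

```text
t: 29.8
tcp_pos: [0.5604, -0.061, 0.1859]
tool_rot: [0.02, 1.0, -0.0, 0.0]
force: [-0.0, -0.1, -0.3]
finger_gap: 0.648
```

```bash
python3 - <<'E'
from h import *
w=snap('wrist','w16.png');s=snap('scene','s16.png')
b=s['img'][120:280,140:340,::-1]
cv2.imwrite('pics/s16c.png',cv2.resize(b,None,fx=3.7,fy=3.7,interpolation=cv2.INTER_CUBIC))
E
```

```text
(no output)
```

View pics/w16.png

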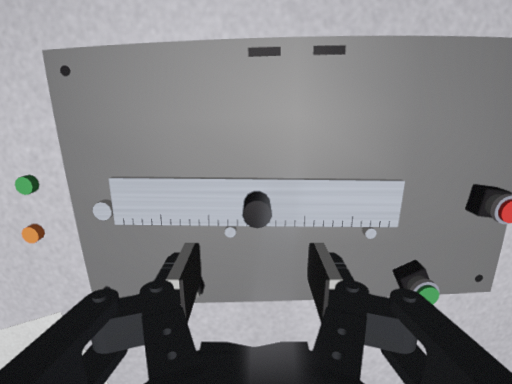

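View pics/s16c.png

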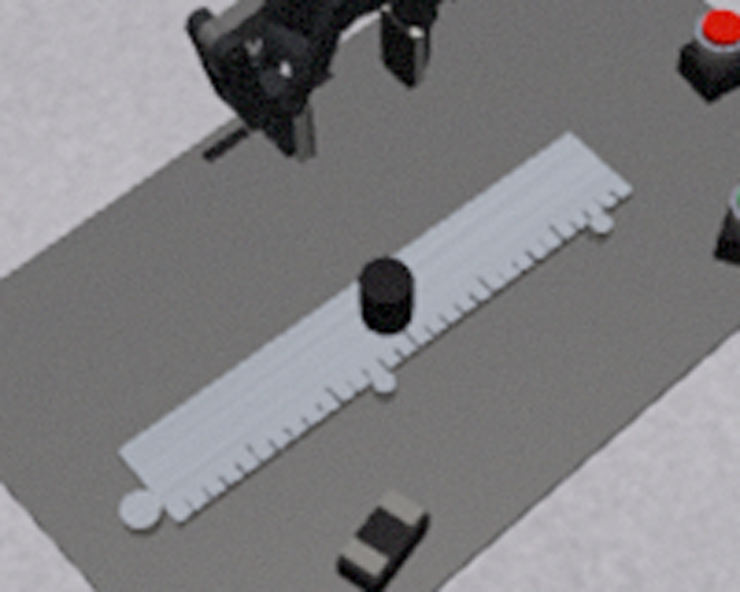

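```bash
python3 - <<'E'
from h import *
w=snap('wrist')
def bl(c): 
    g=w['img'].astype(float).mean(2)
    return at(w,c,.016)
i=w['img'][165:250,85:420,::-1]
a=cv2.resize(w['img'][205:250,205:255,::-1],None,fx=8,fy=8,interpolation=cv2.INTER_CUBIC)
b=cv2.resize(w['img'][205:250,345:395,::-1],None,fx=8,fy=8,interpolation=cv2.INTER_CUBIC)
cv2.imwrite('pics/w17.png',np.hstack([a,b]))
c=cv2.resize(w['img'][165:255,85:135,::-1],None,fx=6,fy=6,interpolation=cv2.INTER_CUBIC);cv2.imwrite('pics/w17p.png',c)
n0,n1=at(w,(402,181),.012)[:2],at(w,(111,179),.012)[:2]
e=edge(w,n0,n1,.012,half=.004,skip=.05);print(e)
f0,f1=at(w,(398,227),.012)[:2],at(w,(115,225),.012)[:2]
f=edge(w,f0,f1,.012,half=.004,skip=.02);print('far',f, f0,f1)
print(blob(w,(102,211),12,.016))
E
```

```text
(array([ 0.55618236, -0.05664632]), np.float64(-0.05034667933466286), np.int64(40), np.float64(0.00010293740928283877))
far (array([ 0.60614356, -0.06219871]), np.float64(-0.049768518112936685), np.int64(35), np.float64(0.00017906923154184444)) [0.61359482 0.09122549] [ 0.59912273 -0.20825468]
(array([101.15093968, 211.52810269]), array([ 0.58222506, -0.21812755,  0.016     ]), np.int64(260))
```

View pics/w17.png

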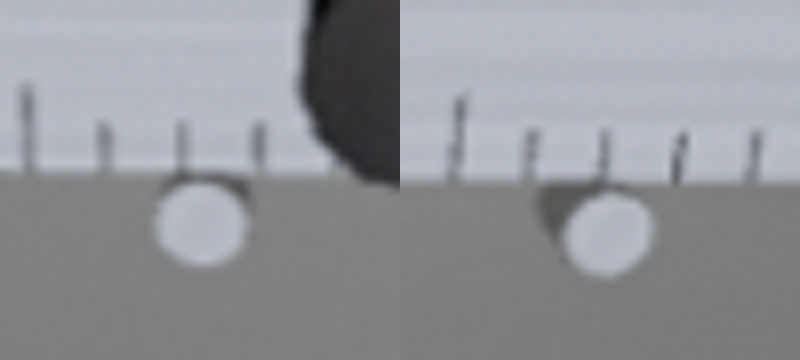

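View pics/w17p.png

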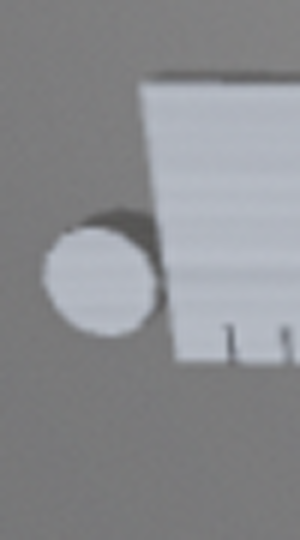

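```bash
python3 - <<'E'
from h import *
w=snap('wrist')
c=np.array([0.55618,-.05665]);y=-.05035;n=np.array([np.cos(y),np.sin(y)])
cf=np.array([.60614,-.0622])
P=[]
for p in [(371-.44,234.2-.44),(230.1-.44,232.8-.44)]:
    q=at(w,p,.016)[:2];P.append(q);print(q,'gap via near edge',1e3*((q-c)@n-.056),'via far edge',1e3*((q-cf)@n-.006))
d=P[0]-P[1];print(np.arctan2(-d[0],d[1]),np.linalg.norm(d))
po=np.array([.58222,-.21813]);u=np.array([-n[1],n[0]])
# right end
e=edge(w,at(w,(111,179),.012)[:2],at(w,(115,225),.012)[:2],.012,half=.004);print(e,'post gap',1e3*((e[0]-po)@u-.010), 'near/left end')
manip_st=manip.sense();print(manip_st['t'])
E
```

```text
[0.61802956 0.06046282] gap via near edge -0.12295713104072681 via far edge -0.2989675932151973
[ 0.61012807 -0.08688184] gap via near edge -0.5987642359440646 via far edge -0.7747746981185272
-0.053574584131068 0.14755637010342734
(array([ 0.57391293, -0.20801241]), np.float64(1.5187256530286048), np.int64(40), np.float64(0.00015380729489011366)) post gap -0.31332071909263326 near/left end
30.0
```

Gaps are consistent with zero, but the left pin measures about 0.5 mm more than the right, which is near the measurement error. I'll take a closer look.

play_rows --steps '[[[-0.012,0.0125,-0.0,0,0,0],[-0.012,0.0125,0.02,0,0,0],[-0.012,0.0125,0.03,0,0,0],[-0.008,0.0125,0.03,0,0,0],[0,0,0.016,0,0,-0.7],[0,0,0,0,0,0],[0,0,0,0,0,0]]]' --fingers 1.0

```text
t: 30.88
tcp_pos: [0.6066, -0.0131, 0.0908]
tool_rot: [0.014, 1.0, -0.0, 0.001]
force: [-0.8, -0.6, -0.0]
finger_gap: 0.999
```

```bash
python3 - <<'E'
from h import *
w=snap('wrist','w18.png');print(manip.sense()['tcp_pos'],np.array(w['world_from_camera'])[:3,3])
E
```

```text
[ 0.60673877 -0.01324867  0.0911458 ] [ 0.53293936 -0.01002855  0.20825321]
```

View pics/w18.png

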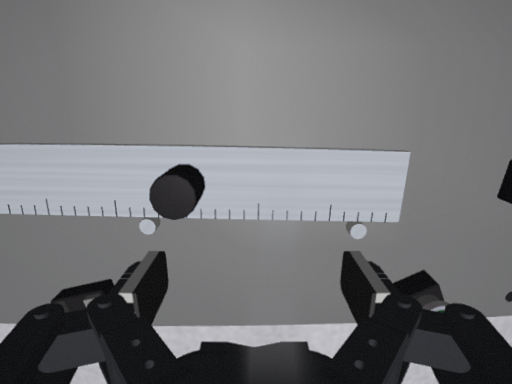

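```bash
python3 - <<'E'
from h import *
for k in range(3):
    w=snap('wrist')
    g=cv2.cvtColor(w['img'],cv2.COLOR_RGB2GRAY).astype(np.float32)
    P=[]
    for c in [(358,231),(147,227)]:
        # radial 50% edge -> world -> circle fit at z=.016
        pts=[]
        for it in range(3):
            pts=[]
            for a in np.linspace(0,2*np.pi,48,endpoint=False):
                r=np.arange(3,13,.1);x=c[0]+r*np.cos(a);y=c[1]+r*np.sin(a)
                v=cv2.remap(g,np.float32(x)[None],np.float32(y)[None],cv2.INTER_LINEAR)[0]
                v=cv2.GaussianBlur(v[None],(0,0),5)[0];gr=-np.gradient(v);i=gr[:75].argmax()
                pts.append((x[i],y[i]))
            m,_,_=cv2.fitEllipse(np.float32(pts)) ,0,0
            c=m[0]
        W=np.array([at(w,p,.016)[:2] for p in pts])
        from scipy.optimize import least_squares
        s=least_squares(lambda q:np.hypot(*(W-q[:2]).T)-.006,W.mean(0),loss='soft_l1',f_scale=3e-4)
        r=np.hypot(*(W-s.x).T);P.append(s.x);print(np.round(c,2),s.x.round(4),'r',np.median(r).round(5))
    e=edge(w,at(w,(405,151),.012)[:2],at(w,(5,143),.012)[:2],.012,half=.004,skip=.02)
    f=edge(w,at(w,(400,221.5),.012)[:2],at(w,(5,213),.012)[:2],.012,half=.003,n=120,skip=.02)
    d=P[0]-P[1];print('pinyaw',np.arctan2(-d[0],d[1]).round(4),'near',e[1:],'far',f[1:])
    for ed,o in((e,.056),(f,.006)):
        n=np.array([np.cos(ed[1]),np.sin(ed[1])]);print('gap L,R',[round(1e3*((q-ed[0])@n-o),2) for q in P])
b=w['img'][205:245,130:170,::-1];a=w['img'][208:248,340:380,::-1]
cv2.imwrite('pics/w19.png',cv2.resize(np.hstack([b,a]),None,fx=10,fy=10,interpolation=cv2.INTER_CUBIC))
E
```

```text
[358.01 230.51] [0.6181 0.0605] r 0.00573
[147.2  225.96] [ 0.6105 -0.0868] r 0.00575
pinyaw -0.0518 near (np.float64(-0.05054738846896968), np.int64(40), np.float64(6.54919910959026e-05)) far (np.float64(-0.04962717885033894), np.int64(105), np.float64(0.00014084566728712544))
gap L,R [np.float64(-0.11), np.float64(-0.3)]
gap L,R [np.float64(0.01), np.float64(-0.32)]
[358.06 230.37] [0.6181 0.0606] r 0.00577
[147.29 225.86] [ 0.6105 -0.0868] r 0.00576
pinyaw -0.0518 near (np.float64(-0.050376235371646816), np.int64(40), np.float64(6.824889087263665e-05)) far (np.float64(-0.04975960784433298), np.int64(108), np.float64(0.00016771962679236824))
gap L,R [np.float64(-0.08), np.float64(-0.3)]
gap L,R [np.float64(0.01), np.float64(-0.3)]
[358.02 230.48] [0.6181 0.0606] r 0.00576
[147.27 225.93] [ 0.6105 -0.0868] r 0.00576
pinyaw -0.0519 near (np.float64(-0.0504636475120028), np.int64(40), np.float64(7.061232970448742e-05)) far (np.float64(-0.04959671810007212), np.int64(104), np.float64(0.00013167785378943243))
gap L,R [np.float64(-0.09), np.float64(-0.3)]
gap L,R [np.float64(0.0), np.float64(-0.34)]
```

View pics/w19.png

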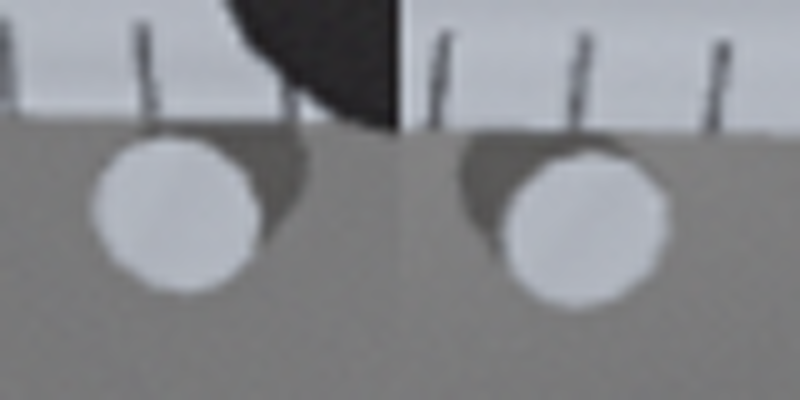

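The left pin still measures 0.2–0.3 mm more than the right, so it may have a hair gap. There is ample time, so I'll regrip lightly and nudge the bar clockwise onto the left pin.

play_rows --steps '[[[0.0127,-0.0156,0,0,0,0],[0.0127,-0.0156,0,0,0,0],[0,-0.0156,0,0,0,0.5],[0,0,0,0,0,0.5],[0,0,0,0,0,0],[0,0,0,0,0,0]]]' --fingers 0.65

```text
t: 31.82
tcp_pos: [0.5796, -0.0585, 0.0899]
tool_rot: [0.022, 1.0, 0.0, 0.0]
force: [0.1, 0.0, 0.7]
finger_gap: 0.649
```

```bash
python3 - <<'E'
from h import *
F(4)
E
```

```text
t 32.025 tcp [ 0.5795 -0.0583  0.09  ] gap 0.649 yaw -0.0441 F [ 0.08  0.23 -0.02] Fnorm 0.07 Falong 0.23 M [-0.003 -0.02  -0.008]
```

play_rows --steps '[[[0,-0.0011,0.015,0,0,0],[0,0,0.015,0,0,0],[0,0,0.01,0,0,0],[0,0,0.0036,0,0,0],[0,0,0,0,0,0],[0,0,0,0,0,0]]]'

```text
t: 32.78
tcp_pos: [0.5797, -0.06, 0.0467]
tool_rot: [0.022, 1.0, -0.0, 0.0]
force: [0.2, -0.0, 0.2]
finger_gap: 0.65
```

```bash
python3 - <<'E'
from h import *
F(4)
E
```

```text
t 32.975 tcp [ 0.5796 -0.06    0.0469] gap 0.647 yaw -0.0448 F [ 0.09  0.   -0.31] Fnorm 0.09 Falong 0.01 M [ 0.001 -0.003 -0.005]
```

play_rows --steps '[[[0,0.0004,0.0005,0,0,0],[0,0,0,0,0,0],[0,0,0,0,0,0]]]'

```text
t: 33.35
tcp_pos: [0.5794, -0.0595, 0.0459]
tool_rot: [0.022, 1.0, -0.0, 0.0]
force: [-0.3, -0.0, 0.8]
finger_gap: 0.65
```

play_rows --steps '[[[0,0,0,0,0,0],[0,0,0,0,0,0],[0,0,0,0,0,0],[0,0,0,0,0,0],[0,0,0,0,0,0],[0,0,0,0,0,0],[0,0,0,0,0,0]]]' --fingers 0 --squeeze 20

```text
t: 34.22
tcp_pos: [0.5793, -0.0592, 0.046]
tool_rot: [0.022, 1.0, 0.0, -0.0]
force: [0.8, 4.1, 3.3]
finger_gap: 0.325
```

```bash
python3 - <<'E'
from h import *
F(5)
E
```

```text
t 34.475 tcp [ 0.5793 -0.0592  0.046 ] gap 0.32 yaw -0.045 F [0.37 4.61 3.52] Fnorm 0.13 Falong 4.63 M [ 0.82  -0.01  -0.003]
```

play_rows --steps '[[[-0.0005,0.0002,-0.0004,0,0,0.2],[-0.0005,0,0,0,0,0.2],[0,0,0,0,0,0]]]'

```text
t: 34.85
tcp_pos: [0.5794, -0.0592, 0.046]
tool_rot: [0.026, 1.0, 0.0, -0.001]
force: [-2.4, 3.8, 2.3]
finger_gap: 0.317
```

```bash
python3 - <<'E'
from h import *
F(5)
E
```

```text
t 35.1 tcp [ 0.5794 -0.0592  0.0461] gap 0.319 yaw -0.0516 F [-3.04  3.71  1.81] Fnorm -3.23 Falong 3.54 M [0.699 0.441 0.201]
```

play_rows --steps '[[[-0.0003,0,-0.0002,0,0,0.2],[0,0,0,0,0,0.15],[0,0,0,0,0,0]]]'

```text
t: 35.48
tcp_pos: [0.5795, -0.0592, 0.046]
tool_rot: [0.028, 1.0, 0.0, -0.001]
force: [-3.3, 3.6, 1.9]
finger_gap: 0.319
```

```bash
python3 - <<'E'
from h import *
F(5)
E
```

```text
t 35.725 tcp [ 0.5795 -0.0592  0.0461] gap 0.32 yaw -0.057 F [-3.38  4.14  1.11] Fnorm -3.59 Falong 3.96 M [0.71  0.524 0.335]
```

play_rows --steps '[[[-0.0006,0,0,0,0,0],[0,0,0,0,0,0],[0,0,0,0,0,0]]]'

```text
t: 36.1
tcp_pos: [0.5796, -0.0592, 0.0461]
tool_rot: [0.028, 1.0, 0.0, -0.002]
force: [-5.1, 3.4, 1.7]
finger_gap: 0.322
```

```bash
python3 - <<'E'
from h import *
F(5)
E
```

```text
t 36.35 tcp [ 0.5796 -0.0592  0.0461] gap 0.319 yaw -0.0568 F [-4.45  3.5   2.29] Fnorm -4.63 Falong 3.27 M [0.652 0.681 0.35 ]
```

play_rows --steps '[[[0,0,0,0,0,0],[0,0,0,0,0,0],[0,0,0,0,0,0],[0,0,0,0,0,0],[0,0,0,0,0,0]]]' --fingers 0.65

```text
t: 36.98
tcp_pos: [0.5814, -0.0595, 0.0465]
tool_rot: [0.029, 1.0, -0.0, 0.0]
force: [-0.1, 0.4, -0.6]
finger_gap: 0.655
```

play_rows --steps '[[[0,0,-0.01,0,0,0],[0,0,-0.02,0,0,0],[0,0,-0.015,0,0,0],[-0.0127,0.0156,0,0,0,-0.6],[-0.0127,0.0156,0,0,0,-0.9],[0,0.0156,0,0,0,0],[0,0,0,0,0,0],[0,0,0,0,0,0]]]'

```text
t: 37.98
tcp_pos: [0.6082, -0.0136, 0.091]
tool_rot: [0.015, 1.0, -0.0, -0.001]
force: [0.7, 0.0, -0.0]
finger_gap: 0.648
```

play_rows --steps '[[[0,0,0,0,0,0],[0,0,0,0,0,0],[0,0,0,0,0,0]]]' --fingers 1.0

```text
t: 38.35
tcp_pos: [0.6088, -0.0144, 0.0916]
tool_rot: [0.016, 1.0, -0.0, 0.0]
force: [-0.1, 0.0, 0.2]
finger_gap: 1.0
```

```bash
python3 - <<'E'
from h import *
w=snap('wrist','w20.png');s=snap('scene','s20.png');F(2)
b=s['img'][120:280,140:340,::-1]
cv2.imwrite('pics/s20c.png',cv2.resize(b,None,fx=3.7,fy=3.7,interpolation=cv2.INTER_CUBIC))
E
```

```text
t 38.55 tcp [ 0.6088 -0.0141  0.0915] gap 1.0 yaw -0.032 F [0.08 0.49 0.31] Fnorm 0.05 Falong 0.49 M [-0.023 -0.    -0.023]
```

View pics/w20.png

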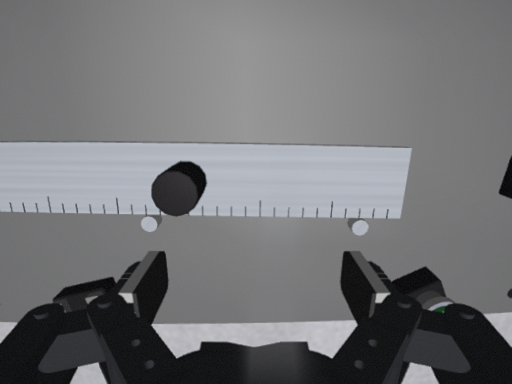

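View pics/s20c.png

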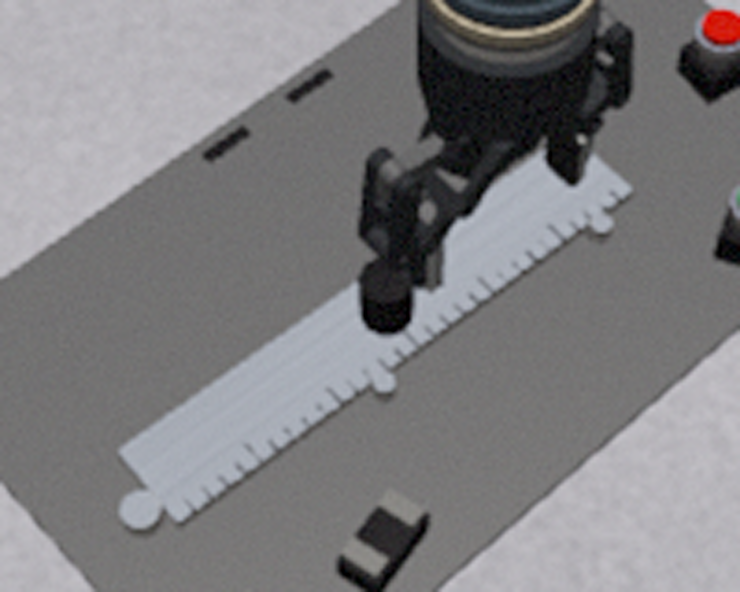

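```bash
python3 - <<'E'
from h import *
from scipy.optimize import least_squares
for k in range(2):
    w=snap('wrist')
    g=cv2.cvtColor(w['img'],cv2.COLOR_RGB2GRAY).astype(np.float32)
    P=[]
    for c in [(360,227.5),(149.3,223.5)]:
        for it in range(3):
            pts=[]
            for a in np.linspace(0,2*np.pi,48,endpoint=False):
                r=np.arange(3,13,.1);x=c[0]+r*np.cos(a);y=c[1]+r*np.sin(a)
                v=cv2.remap(g,np.float32(x)[None],np.float32(y)[None],cv2.INTER_LINEAR)[0]
                v=cv2.GaussianBlur(v[None],(0,0),5)[0];gr=-np.gradient(v);i=gr[:75].argmax()
                pts.append((x[i],y[i]))
            c=cv2.fitEllipse(np.float32(pts))[0]
        W=np.array([at(w,p,.016)[:2] for p in pts])
        s=least_squares(lambda q:np.hypot(*(W-q[:2]).T)-.006,W.mean(0),loss='soft_l1',f_scale=3e-4)
        P.append(s.x)
    e=edge(w,at(w,(407,148.5),.012)[:2],at(w,(5,141),.012)[:2],.012,half=.004,skip=.02)
    f=edge(w,at(w,(402,218),.012)[:2],at(w,(5,210),.012)[:2],.012,half=.003,n=120,skip=.02)
    d=P[0]-P[1];print('pinyaw',np.arctan2(-d[0],d[1]).round(4),'near',e[1:],'far',f[1:])
    for ed,o in((e,.056),(f,.006)):
        n=np.array([np.cos(ed[1]),np.sin(ed[1])]);print('gap L,R',[round(1e3*((q-ed[0])@n-o),2) for q in P])
E
```

```text
pinyaw -0.0519 near (np.float64(-0.05104503064650994), np.int64(40), np.float64(6.63684025451401e-05)) far (np.float64(-0.05055350731840376), np.int64(108), np.float64(0.0001490949040336833))
gap L,R [np.float64(-0.2), np.float64(-0.33)]
gap L,R [np.float64(-0.11), np.float64(-0.31)]
pinyaw -0.0519 near (np.float64(-0.0510439362039101), np.int64(40), np.float64(6.700844824413314e-05)) far (np.float64(-0.05047803996756118), np.int64(108), np.float64(0.00016533196582174518))
gap L,R [np.float64(-0.22), np.float64(-0.34)]
gap L,R [np.float64(-0.11), np.float64(-0.31)]
```

```bash
python3 - <<'E'
from h import *
print(manip.sense()['t'],manip.sign_off())
E
```

```text
the job is handed in; nothing more can be done
38.65 None
```

The straightedge is in place, with its far edge against both pins and its right end against the grey post. I handed the job in at about 38.7 s of the 72 s allowed. The push-button parts were left alone.

**What I did:**
- **To the pins:** I gripped the knob lightly (20 N) and slid the bar to the pins. Total push on them was about 5 N.
- **To the post:** I then slid it lengthwise to the right, keeping it against the pins, until the arm stalled and the force along the bar rose about 2 N.
- **Correction:** After I let go, the left pin measured 0.2–0.3 mm more open than the right. I regripped, turned the bar slightly clockwise onto the left pin, and released again. Estimated forces just before release were about 3 N on the left pin, 1.4 N on the right and at most 3.3 N on the post.

**Last checks:**
- The gripper is clear of the bar, and the wrist force is zero within noise.
- Camera gaps at the pins read −0.1 to −0.2 mm (left) and −0.3 mm (right). A difference of 0.1–0.2 mm remains between them, which I take as measurement error.
- The post gap read −0.3 mm before the correction. I did not measure it again afterwards, but the last scene picture shows the bar's end against the post.

**Less than ideal:**
- Early in the slide I pressed the bar down on the plate with about 15 N, well before it reached the pins.
- For roughly the last 10 mm before the pins I carried most or all of the bar's weight, so it may have been a fraction of a millimetre off the plate at times.

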